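Record a weld gap with a hand probe and hold the recessed store button

TASK

Take the probe from its stand and run its tip down inside the gap between the two clamped steel plates, from the end closed by the stop block to the open end, slowly (at most 8 cm a second) and without lifting it out on the way. Then reach the probe's tip down through the round opening of the grey recorder box and press the recessed button fully down, keep it down for at least two seconds, and finish while still gripping the probe and holding the button down. Do not press the button in the square opening, and leave the other steel parts where they are.

Things in the scene. Friction and masses are not known exactly. Their poses are not given: they have to be found in the camera images.
- probe_center (a point): centre of the probe's black square handle (16 x 16 section, 60 high; the handle's top is 30 above this point). z runs up along the probe, x and y square to the handle's flat sides. At the start it stands upright in the stand with the handle's underside resting on the stand's top, this point 105 above the table.
- probe_tip (a point): the lowest point of the probe's round steel tip, 95 below the handle's centre along the probe's axis
- probe: the probe, 125 long overall, about 70 g: a black square handle and under it a straight steel rod 6 dia, 65 long, with a round tip; origin at the lowest point of the tip, axes as for the handle's centre. Lift it more than 65 to clear the stand's hole
- stand: plain aluminium block 70 x 70 x 75 high, fixed, with a 10 dia upright hole through its middle that holds the probe's rod; origin at the centre of its underside. Stand and recorder box may be on either side of the table.
- fixture: dark steel base 130 (x) x 180 (y) x 25 high, fixed; origin at the centre of its underside, z up. Two bright steel plates 12 thick on it (tops at 37) leave a straight gap along y: 12 wide (x -6 to 6), floor at 25, from y -75 (open end) to y +75, closed there by an aluminium stop block 50 wide, top at 55. Four small clamps at x +-33 to +-63, y +-45, tops at 52.
- seam_start (a point): on the gap's floor, midway across, 9 from the stop block (fixture x 0, y 66, z 25): where the tip begins (within 9 along the gap)
- seam_end (a point): on the gap's floor, midway across, 9 inside the open end (fixture x 0, y -66, z 25): where the tip finishes (within 9 short of it, or beyond)
- recorder: fixed grey box 100 (x) x 130 (y) x 70 high with a flat top; origin at the centre of its underside, z up. Its top is 18 thick and has a round opening at x -12, y 32 and a square one at x -12, y -32; a black blank display strip lies at x +30.
- round_hole (a point): centre of the round opening, 20 dia, level with the box's top (70 above the table); the button to hold lies under it
- square_hole (a point): centre of the square opening, 20 x 20, level with the box's top; the button under it must not be pressed
- store_top (a point): centre of the top of the round white button (17 dia) under the round opening; 20 below the box's top when up (50 above the table), 26 below when fully down
- store (a joint): travel of the round button: 0 up, 0.006 m fully down; spring about 2.5 N to start, 4 N fully down, then a hard stop. It springs back when let go.
- erase (a joint): travel of the square button under the square opening: 0 up, 0.006 m fully down; same spring
- cap_a: bystander, solid domed steel cap, 48 dia x 58; loose, origin under its centre
- cap_b: bystander, small domed steel cap, 40 dia x 46; loose, origin under its centre
- cap_c: bystander, larger domed steel cap, 56 dia x 66; loose, origin under its centre
- vessel: bystander, round-bellied open steel vessel, 136 dia x 96; loose, origin under its centre
- collar: bystander, steel ring, 48 outside dia, 32 hole, 22 high; loose, origin under its centre
- cup: bystander, small round open steel cup, 50 dia x 42; loose, origin under its centre
- wrench: bystander, steel wrench, 140 long, lying flat; loose, origin under its centre
There are look-alikes about, which are no part of the job. What is shaped like the fixture but red is not meant.

How it is judged (in metres and radians):
On the way, in this order (a step that is already met when the one before it is completed fails the run):
1. the probe's tip is down in the gap at the end with the stop block (x of probe_tip in the frame of fixture between -0.006 and 0.006 m and z of probe_tip in the frame of fixture between 0.018 and 0.035 m and y of probe_tip in the frame of fixture between 0.057 and 0.08 m and contact force between the fingers and probe above 1 N), for 0.1 s.
2. the tip passes the middle of the gap, still down in it (x of probe_tip in the frame of fixture between -0.006 and 0.006 m and z of probe_tip in the frame of fixture between 0.018 and 0.035 m and y of probe_tip in the frame of fixture between -0.012 and 0.012 m), for 0.02 s.
3. the tip reaches the open end of the gap, still down in it (x of probe_tip in the frame of fixture between -0.006 and 0.006 m and z of probe_tip in the frame of fixture between 0.018 and 0.035 m and y of probe_tip in the frame of fixture between -0.085 and -0.057 m), for 0.02 s.
4. the round button is held down with the gripped probe for 2 s (value of joint store above 0.0045 m and contact force between probe and store above 1.5 N and contact force between the fingers and probe above 2 N and horizontal distance between probe_tip and round_hole below 0.01 m and height (world z) of probe_tip below 0.052 m and value of joint erase below 0.002 m), for 1.9 s.
At the end, for the whole second after the job is handed in: The gripped probe's tip (fingers press on the probe with over 2 N) is through the round opening, within 10 mm of its centre and under 52 mm above the table, and presses the round button with over 1.5 N so that it is more than 4.5 mm down; the square button is up (under 2 mm) (all of step 4); the arm keeps its last pose, push and grip.
It fails at once if the tip moves faster than 8 cm/s while it is down in the middle 10 cm of the gap (x of probe_tip in the frame of fixture between -0.006 and 0.006 m and z of probe_tip in the frame of fixture between 0.018 and 0.035 m and y of probe_tip in the frame of fixture between -0.05 and 0.05 m and linear speed of probe above 0.085 m/s).
It fails at once if the tip is lifted out of the gap part-way, or enters it part-way (tip 2 to 14 mm over the plates, above the middle 10 cm of the gap) (x of probe_tip in the frame of fixture between -0.006 and 0.006 m and y of probe_tip in the frame of fixture between -0.05 and 0.05 m and z of probe_tip in the frame of fixture between 0.039 and 0.051 m).
It fails at once if the button in the square opening is pressed (value of joint erase above 0.003 m).
It fails at once if a bystander (cap, vessel, collar, cup or wrench) is pushed more than 3 cm (distance of any of cap_a, cap_b, cap_c, vessel, collar, cup, wrench from where it was at the start of the episode above 0.03 m).
It also fails if it takes over 61 s, if anything falls off the work surface, if the arm or the gripper's body presses on something with over 40 N, if the wrist force passes 120 N, or if a joint passes its speed limit or range.

ROBOT

A 6-joint arm with a two-finger parallel gripper is mounted at the origin on the work surface. World frame = base frame: x ahead of the robot, y to its left, z up, the work surface at z = 0. Lengths are in mm, angles in degrees, forces in N, time in s.
With the tool pointing down it reaches from about 275 to 825 mm from the base axis. Payload 4.9 kg.
Tool frame: the origin (TCP) lies at the very end of the fingers, on their centre line; the grasp point (between the pads) lies r.grip_point_offset behind it (r.grip_point_offset is the distance from the TCP to the grasp point, in mm); z points along the fingers, x is the direction in which the jaws open and shut, and the axes are right-handed (so a half turn about z gives the same grasp; the last joint's range is limited). The gripper opens to 85 mm and grips with 20 to 120 N. Pads are 22 mm wide; open, the fingers measure 114 mm over their backs; the gripper's body (76 mm by 85 mm) begins 54 mm behind the grasp point. The pads swing forward as they close: fully open they stand 13 mm farther back than shut.
Start: joints at [-75.928, 18.69, -11.035, 60.275, 0, 82.311], TCP at [203.917, -510.819, 231.281] pointing down, gripper open.
Joint ranges: [-152.03, 152.03], [-55.5, 102.48], [-74.3, 77.21], [-110.64, 120.58], [-84.22, 78.4], [-180, 180]. Speed limits (degrees/s): [147.25, 147.25, 180, 180, 180, 180].

INTERFACE

Orientations are given as a 3x3 rotation matrix whose columns are the frame's x, y, z axes.
In Python, from cell import r, vision, close_job, spotter, telemetry gives the robot as it stands. The module is installed in compiled form; this text tells all that it offers. Calls block until the motion is done:
- r.move_pose(position, orientation): joint-space move of the TCP to a pose.
- r.movel(position, frame=None, v=150): straight line of the TCP; frame=None keeps the orientation; v is the mean speed in mm/s.
- r.move_j(angles): joint-space move.
- r.gripper_to(opening, force=None): finger opening in mm; force is the grip in N (None keeps the last); returns when the fingers have stopped.
- r.pause(seconds).
- r.solve_ik(position, orientation): joint angles nearest the present ones, or None.
- vision.capture(name): name is "scene" or "top" or "wrist"; returns a dict with "pixels" (400x640x3 uint8, red, green, blue), "vfov" (degrees; the focal length in pixels is half the picture's height over the tangent of half this angle, whatever the lens; pixels are square), "cx", "cy" (the principal point, pixels), "dist_coeffs" ([k1, k2, p1, p2, k3] as OpenCV has them; the pictures are not rectified), "cam_to_world" (4x4, takes a point from camera to world coordinates); the wrist camera has in their place "tool_from_camera" (4x4, takes a point from camera to tool coordinates, whose origin is the TCP and whose axes are the tool frame's). Camera axes: x right, y up, looking along -z (the intrinsics and any distortion apply to the point x, -y, -z); pixel columns grow to the right and rows downward; lengths in mm; the calibration is good to about 2 mm. A picture is of the moment at which its call begins: read the wrist's pose just before it. There is no depth.
A pose or a line that the arm cannot do raises r.PlanningError and nothing moves.
- close_job(): hands the job in, once; it reports no verdict.
Trained networks look in the newest picture that a camera, given by its name, has taken for a name from the list of things; names that differ only in an ending like _2 or _b are one class to them, and where a whole thing is asked for, a point or a joint stands for the part that bears it (a point fixed in the world has none). Each returns a list of dicts, best first, with "confidence" (0 to 1); they miss things now and then, are a little off and sometimes report something else, mostly with a low value. They report only what shows in the picture. A call takes as long as a camera call. They do not tell look-alikes from the thing itself.
- spotter.masks_of(camera, thing): "pixels" (400x640 bool, what is visible of it) and "location" ([column, row] in pixels, amid what is visible of it).
Readings, each from a call of its own:
- telemetry.read_clock(): time.
- telemetry.read_joint_pos(): joint angles.
- telemetry.read_joint_velocities(): joint speeds.
- telemetry.read_effort(): joint torques, N m.
- telemetry.read_tool_pos(): TCP position.
- telemetry.read_orientation(): TCP orientation.
- telemetry.read_force(): force on the tool from outside, world axes, zero at the start.
- telemetry.read_torque(): the same for the moment, N m.
- telemetry.read_finger_gap(): finger opening in mm.
Only numpy, scipy, OpenCV 4.12 (cv2) and the standard library are available. Lean on these libraries where they do the work, as an engineer would, in place of code of your own. Each camera call takes 0.05 s, during which the arm holds its last target.

## Working session

There is one attempt and no reset: what is moved stays moved. The work goes in short steps, each a Python script; the robot and the scene stay as the last script left them, time stands still between calls to the robot, and variables do not carry over. Pictures are saved under pics/ and viewed, and the job is handed in when it is done.

```bash
mkdir -p pics; python3 - <<'E'
from cell import r,vision,spotter,telemetry
import cv2,numpy as np
for n in ["scene","top","wrist"]:
    d=vision.capture(n); cv2.imwrite(f"pics/{n}0.png",d["pixels"][:,:,::-1])
    print(n,{k:(np.round(v,3).tolist() if k!='pixels' else 0) for k,v in d.items()})
    for t in ["probe","stand","fixture","recorder"]:
        print(t,[(np.round(m["confidence"],2),np.round(m["location"]).tolist(),int(m["pixels"].sum())) for m in spotter.masks_of(n,t)])
print(telemetry.read_clock(),r.grip_point_offset)
E
```

```text
scene {'pixels': 0, 'vfov': 50.295, 'cx': 317.425, 'cy': 197.343, 'dist_coeffs': [-0.046, 0.0, 0.0, 0.0, 0.0], 'cam_to_world': [[0.182, -0.546, 0.818, 1480.609], [0.983, 0.11, -0.145, -223.55], [-0.011, 0.83, 0.557, 740.131], [0.0, 0.0, 0.0, 1.0]]}
probe []
stand [(np.float64(0.61), [430.0, 188.0], 931), (np.float64(0.42), [347.0, 184.0], 161)]
fixture [(np.float64(0.96), [343.0, 231.0], 2624), (np.float64(0.56), [156.0, 256.0], 3105)]
recorder [(np.float64(0.95), [226.0, 212.0], 1958)]
top {'pixels': 0, 'vfov': 43.93, 'cx': 322.884, 'cy': 200.435, 'dist_coeffs': [-0.085, 0.0, 0.0, 0.0, 0.0], 'cam_to_world': [[-0.022, 0.975, -0.22, 291.08], [-1.0, -0.023, 0.0, -45.142], [-0.005, 0.22, 0.975, 1319.124], [0.0, 0.0, 0.0, 1.0]]}
probe [(np.float64(0.48), [181.0, 238.0], 94)]
stand [(np.float64(0.93), [190.0, 239.0], 923)]
fixture [(np.float64(0.69), [486.0, 188.0], 3281), (np.float64(0.63), [310.0, 200.0], 3283)]
recorder [(np.float64(0.56), [421.0, 238.0], 2318)]
wrist {'pixels': 0, 'vfov': 60.72, 'cx': 322.096, 'cy': 194.837, 'dist_coeffs': [-0.001, 0.0, 0.0, 0.0, 0.0], 'tool_from_camera': [[1.0, 0.0, -0.001, 0.079], [0.0, -0.965, -0.26, -65.391], [-0.001, 0.26, -0.965, -142.053], [0.0, 0.0, 0.0, 1.0]]}
probe []
stand []
fixture []
recorder []
0.75 18.700000000000003
```

View pics/scene0.png

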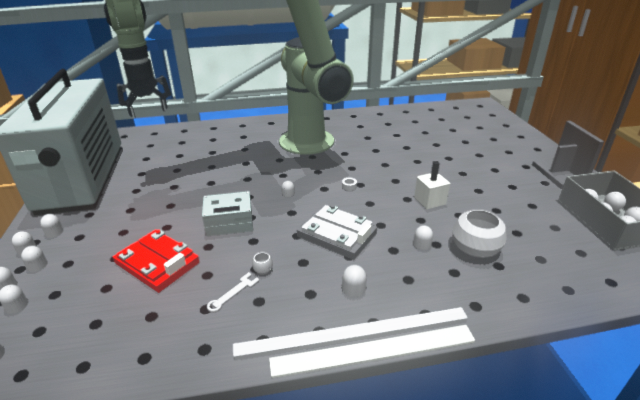

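View pics/top0.png

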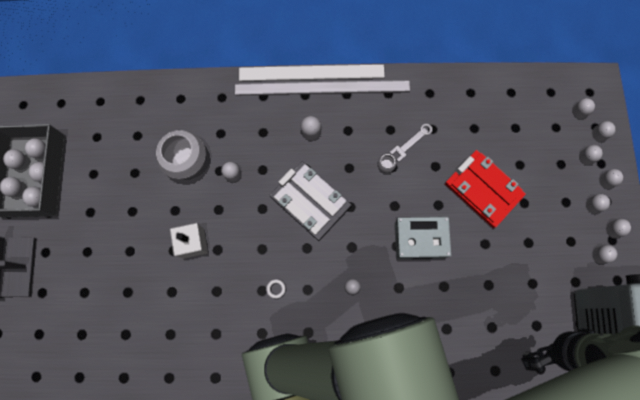

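View pics/wrist0.png

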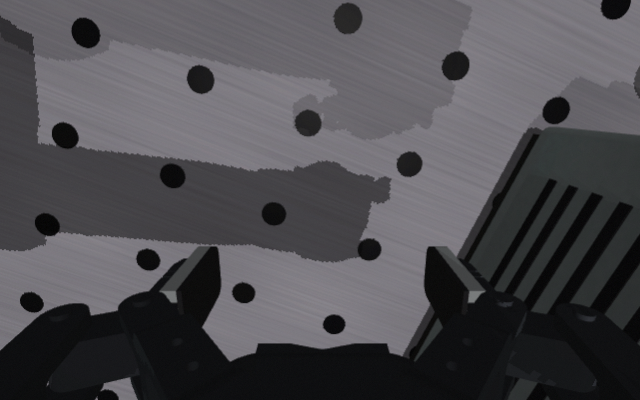

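```bash
cat > h.py <<'E'
from cell import r,vision,spotter,telemetry,close_job
import cv2,numpy as np
def K(d):
    f=200/np.tan(np.radians(d["vfov"]/2)); return np.array([[f,0,d["cx"]],[0,f,d["cy"]],[0,0,1.]])
F=np.diag([1,-1,-1,1.])
def shot(n,save=None):
    if n=="wrist":
        p=np.array(telemetry.read_tool_pos());R=np.array(telemetry.read_orientation())
        d=vision.capture(n);T=np.eye(4);T[:3,:3]=R;T[:3,3]=p;d["cam_to_world"]=T@np.array(d["tool_from_camera"])
    else: d=vision.capture(n)
    d["T"]=np.array(d["cam_to_world"])@F   # opencv cam -> world
    if save:
        cv2.imwrite(f"pics/{save}.png",d["pixels"][:,:,::-1])
        np.savez(f"pics/{save}.npz",T=d["T"],K=K(d),D=np.array(d["dist_coeffs"],float),px=d["pixels"])
    return d
def load(s): return np.load(f"pics/{s}.npz")
def kd(d): return (d["K"],d["D"]) if "K" in d else (K(d),np.array(d["dist_coeffs"],float))
def p2w(d,uv,z):
    k,D=kd(d);n=cv2.undistortPoints(np.array(uv,float).reshape(-1,1,2),k,D).reshape(-1,2)
    T=d["T"];v=np.c_[n,np.ones(len(n))]@T[:3,:3].T;o=T[:3,3]
    return o+v*((z-o[2])/v[:,2])[:,None]
def w2p(d,P):
    k,D=kd(d);Ti=np.linalg.inv(d["T"]);rv=cv2.Rodrigues(Ti[:3,:3])[0]
    return cv2.projectPoints(np.array(P,float).reshape(-1,1,3),rv,Ti[:3,3],k,D)[0].reshape(-1,2)
def down(yaw): # tool x along yaw deg (world), z down
    a=np.radians(yaw);c,s=np.cos(a),np.sin(a)
    return np.array([[c,s,0],[s,-c,0],[0,0,-1.]])
E
python3 - <<'E'
from h import *
d=shot("top","top1")
for n,uv,z in [("stand",(187,240),75),("probe",(181,237),135),("fix",(310,200),37),("stop",(287,178),55),("recR",(411,242),70),("recS",(436,241),70),("recc",(424,238),70),("disp",(424,226),70)]:
    print(n,p2w(d,uv,z).round(0))
im=cv2.imread("pics/top1.png")
cv2.imwrite("pics/t1.png",cv2.resize(im[130:310,150:470],(800,450),interpolation=cv2.INTER_CUBIC))
print(np.round(telemetry.read_orientation(),2))
E
```

```text
stand [[477. 303.  75.]]
probe [[475. 301. 135.]]
fix [[583. -11.  37.]]
stop [[640.  48.  55.]]
recR [[ 460. -267.   70.]]
recS [[ 461. -331.   70.]]
recc [[ 469. -301.   70.]]
disp [[ 500. -303.   70.]]
[[ 0.37 -0.93 -0.  ]
 [-0.93 -0.37 -0.  ]
 [ 0.    0.   -1.  ]]
```

View pics/t1.png

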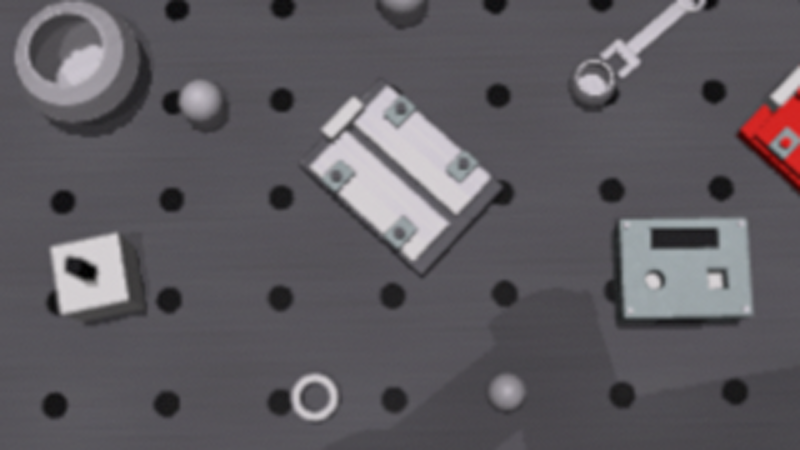

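```bash
python3 - <<'E'
from h import *
for n,xy,z in [("rec",(469,-301),230),("fix",(583,-11),210),("stand",(477,303),280)]:
  for yaw in range(-180,180,30):
    q=r.solve_ik([*xy,z],down(yaw)); print(n,yaw,None if q is None else np.round(q,0))
E
```

```text
rec -180 [ -40.   20.  -10.   60.    0. -130.]
rec -150 [ -40.   20.  -10.   60.    0. -160.]
rec -120 [-40.  20. -10.  60.   0. 170.]
rec -90 [-40.  20. -10.  60.   0. 140.]
rec -60 [-40.  20. -10.  60.   0. 110.]
rec -30 [-40.  20. -10.  60.   0.  80.]
rec 0 [-40.  20. -10.  60.   0.  50.]
rec 30 [-40.  20. -10.  60.   0.  20.]
rec 60 [-40.  20. -10.  60.   0. -10.]
rec 90 [-40.  20. -10.  60.   0. -40.]
rec 120 [-40.  20. -10.  60.   0. -70.]
rec 150 [ -40.   20.  -10.   60.    0. -100.]
fix -180 [ -8.  23.  -8.  59.   0. -98.]
fix -150 [  -8.   23.   -8.   59.    0. -128.]
fix -120 [  -8.   23.   -8.   59.    0. -158.]
fix -90 [ -8.  23.  -8.  59.   0. 172.]
fix -60 [ -8.  23.  -8.  59.   0. 142.]
fix -30 [ -8.  23.  -8.  59.   0. 112.]
fix 0 [-8. 23. -8. 59.  0. 82.]
fix 30 [-8. 23. -8. 59.  0. 52.]
fix 60 [-8. 23. -8. 59.  0. 22.]
fix 90 [-8. 23. -8. 59.  0. -8.]
fix 120 [ -8.  23.  -8.  59.   0. -38.]
fix 150 [ -8.  23.  -8.  59.   0. -68.]
stand -180 [ 25.  19.  -4.  68.   0. -65.]
stand -150 [ 25.  19.  -4.  68.   0. -95.]
stand -120 [  25.   19.   -4.   68.    0. -125.]
stand -90 [  25.   19.   -4.   68.    0. -155.]
stand -60 [ 25.  19.  -4.  68.   0. 175.]
stand -30 [ 25.  19.  -4.  68.   0. 145.]
stand 0 [ 25.  19.  -4.  68.   0. 115.]
stand 30 [25. 19. -4. 68.  0. 85.]
stand 60 [25. 19. -4. 68.  0. 55.]
stand 90 [25. 19. -4. 68.  0. 25.]
stand 120 [25. 19. -4. 68.  0. -5.]
stand 150 [ 25.  19.  -4.  68.   0. -35.]
```

```bash
python3 - <<'E'
from h import *
t=telemetry.read_clock
for n,xy,z,yaw in [("rec",(469,-301),230,0),("fix",(583,-11),210,0),("stand",(477,303),290,30)]:
    r.move_pose([*xy,z],down(yaw)); r.pause(0.2); shot("wrist",n); print(n,t(),np.round(telemetry.read_tool_pos(),1))
E
```

```text
rec 2.325 [ 468.4 -301.9  230. ]
fix 3.7667 [583.  -12.2 210.1]
stand 5.3 [477.5 302.1 289.7]
```

View pics/rec.png

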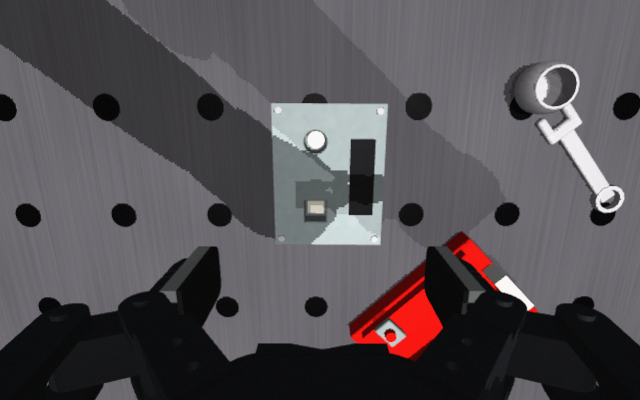

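View pics/fix.png

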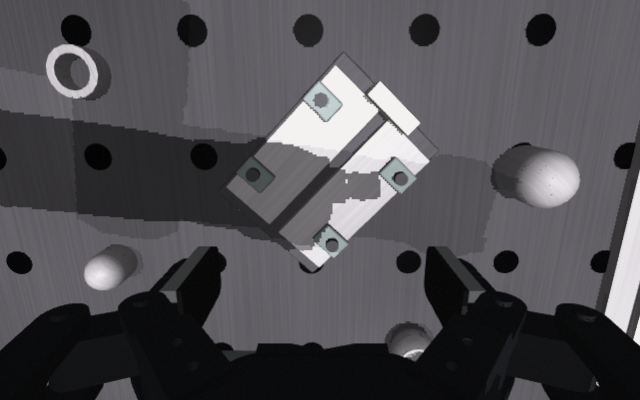

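View pics/stand.png

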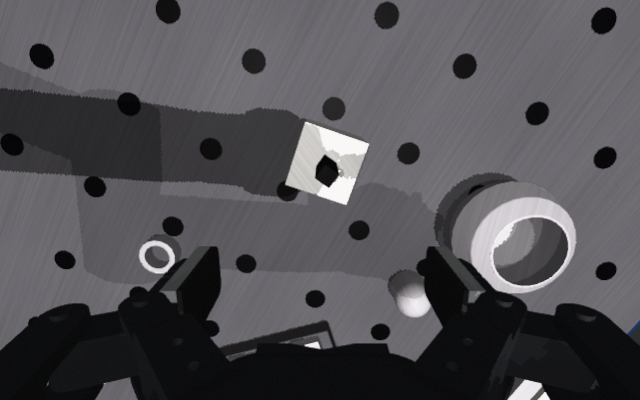

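```bash
python3 - <<'E'
import cv2
a=cv2.imread("pics/stand.png")[110:220,270:390];cv2.imwrite("pics/c_st.png",cv2.resize(a,None,fx=5,fy=5,interpolation=cv2.INTER_NEAREST))
a=cv2.imread("pics/fix.png")[45:280,215:445];cv2.imwrite("pics/c_fx.png",cv2.resize(a,None,fx=2.5,fy=2.5,interpolation=cv2.INTER_CUBIC))
a=cv2.imread("pics/rec.png")[95:255,262:395];cv2.imwrite("pics/c_rc.png",cv2.resize(a,None,fx=3.7,fy=3.7,interpolation=cv2.INTER_CUBIC))
E
```

```text
(no output)
```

View pics/c_st.png

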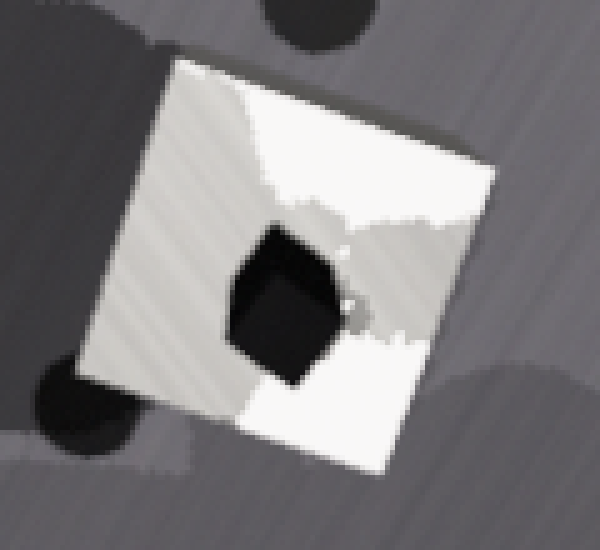

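View pics/c_fx.png

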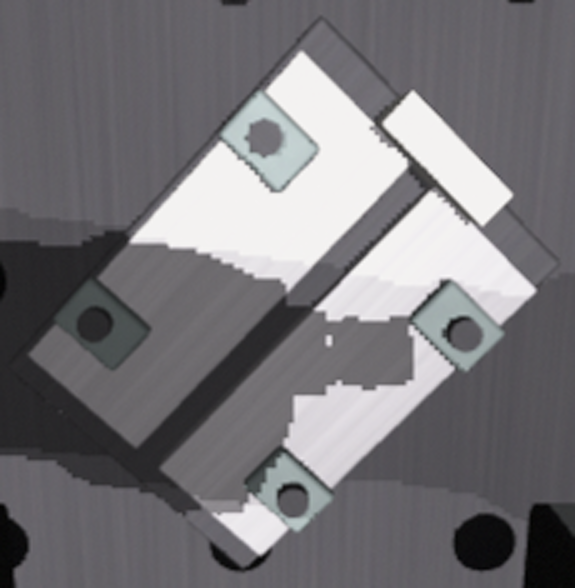

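View pics/c_rc.png

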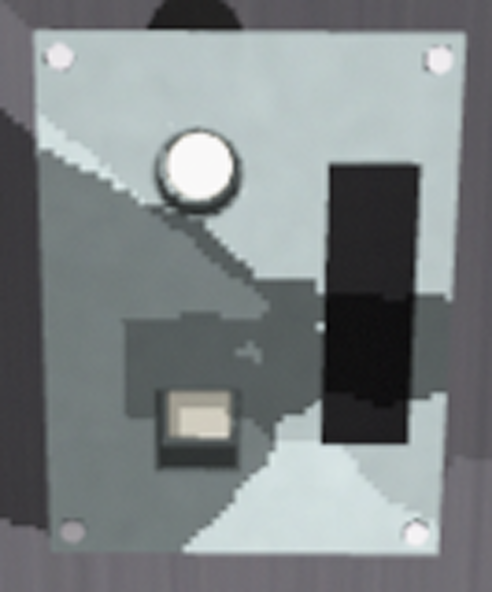

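```bash
cat >> h.py <<'E'
def fit(d,uv,P,z):  # model pts P (local xy), plane z -> yaw(deg), origin, resid
    W=p2w(d,uv,z)[:,:2];P=np.array(P,float);a=P-P.mean(0);b=W-W.mean(0)
    th=np.arctan2((a[:,0]*b[:,1]-a[:,1]*b[:,0]).sum(),(a*b).sum())
    R=np.array([[np.cos(th),-np.sin(th)],[np.sin(th),np.cos(th)]]);o=W.mean(0)-R@P.mean(0)
    return np.degrees(th),o,(W-(P@R.T+o)).round(1)
E
python3 - <<'E'
from h import *
c=lambda L,s,o:(np.array(L,float)+.5)/s-.5+np.array(o)
s=load("stand")
print(fit(s,c([(175,58),(496,168),(385,474),(78,374)],5,(270,110)),[(-35,-35),(-35,35),(35,35),(35,-35)],75))
print(fit(s,c([(278,270),(343,318),(295,387),(228,340)],5,(270,110)),[(-8,-8),(-8,8),(8,8),(8,-8)],135))
g=load("rec"); cr=lambda L:c(L,3.7,(262,95))
print(fit(g,cr([(34,30),(466,32),(439,554),(51,552)]),[(-50,65),(50,65),(50,-65),(-50,-65)],70))
print("hole",p2w(g,cr([(197,172)]),70),"sq",p2w(g,cr([(197,427)]),70),"but",p2w(g,cr([(200,167)]),50))
f=load("fix"); cf=lambda L:c(L,2.5,(215,45))
print("gap L/R",p2w(f,cf([(408,165),(137,447),(430,192),(160,467)]),37).round(1))
print("plate outer",p2w(f,cf([(302,52),(28,355),(537,291),(264,556)]),37).round(1))
print(fit(f,cf([(302,52),(28,355),(537,291),(264,556)]),[(-60,75),(-60,-75),(60,75),(60,-75)],37))
print("base",p2w(f,cf([(321,17),(558,263)]),25).round(1))
print("stop",p2w(f,cf([(412,91),(513,195),(484,227),(382,122)]),55).round(1))
E
```

```text
(np.float64(-78.51498209618491), array([479.42027303, 306.40278684]), array([[-0.2,  0. ],
       [-0.1, -0.2],
       [ 0.2, -0.1],
       [ 0.1,  0.2]]))
(np.float64(-95.45370589774916), array([479.01705492, 306.68655407]), array([[ 0.7, -0.3],
       [-1. , -0.5],
       [-0.5,  0.4],
       [ 0.8,  0.4]]))
(np.float64(-0.398754566572986), array([ 473.82637482, -301.89388885]), array([[ 0.1, -0. ],
       [-0.1, -0. ],
       [ 0. , -0. ],
       [ 0. ,  0.1]]))
hole [[ 461.76747538 -269.25901417   70.        ]] sq [[ 461.27134185 -332.77792598   70.        ]] but [[ 462.10752304 -270.17065171   50.        ]]
gap L/R [[632.9  46.   37. ]
 [531.2 -61.   37. ]
 [641.2  36.5  37. ]
 [539.9 -69.4  37. ]]
plate outer [[ 5.946e+02  8.410e+01  3.700e+01]
 [ 4.913e+02 -2.390e+01  3.700e+01]
 [ 6.828e+02  3.000e-01  3.700e+01]
 [ 5.807e+02 -1.080e+02  3.700e+01]]
(np.float64(-43.477728512486415), array([587.3485083 , -11.86016209]), array([[-0.8,  0.3],
       [-0.9,  1.1],
       [ 0.3, -1. ],
       [ 1.4, -0.4]]))
base [[601.7  97.   25. ]
 [693.8   9.1  25. ]]
stop [[630.4  70.2  55. ]
 [666.3  36.4  55. ]
 [657.1  25.6  55. ]
 [620.8  60.3  55. ]]
```

```bash
python3 - <<'E'
from h import *
t=telemetry.read_clock
O=down(84.55)
r.move_pose([479.2,306.6,200],O)
r.gripper_to(50)
r.movel([479.2,306.6,90],v=120); r.pause(0.1)
print(t(),np.round(telemetry.read_tool_pos(),1))
r.gripper_to(0,80); print(telemetry.read_finger_gap(),np.round(telemetry.read_force(),1))
p=telemetry.read_tool_pos()
r.movel([479.2,306.6,190],v=120); r.pause(0.2)
print(t(),np.round(telemetry.read_tool_pos(),1),telemetry.read_finger_gap())
shot("wrist","held")
E
```

```text
7.8167 [479.9 306.9  90.9]
14.808514246436118 [-0.9 -0.8  4.7]
9.4 [478.7 306.4 189.1] 15.079400285122626
```

View pics/held.png

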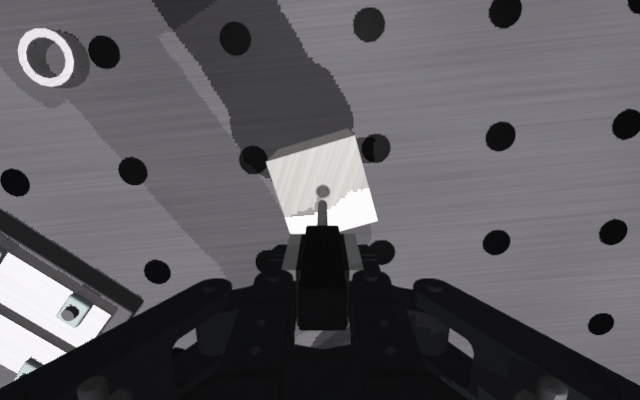

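```bash
python3 - <<'E'
from h import *
d=load("held")
for z in (108,111,140,173): print(z,w2p(d,[478.7,306.4,z]))
a=cv2.imread("pics/held.png")[120:240,255:390];cv2.imwrite("pics/c_h.png",cv2.resize(a,None,fx=5,fy=5,interpolation=cv2.INTER_NEAREST))
E
```

```text
108 [[322.80068214 203.17766813]]
111 [[322.8025944  204.43637696]]
140 [[322.82390958 218.4677992 ]]
173 [[322.85670781 240.06228405]]
```

View pics/c_h.png

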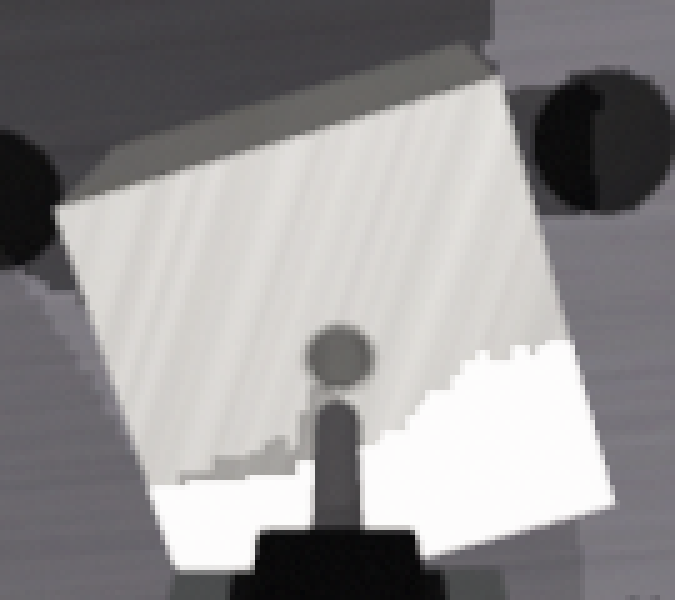

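```bash
python3 - <<'E'
from h import *
d=load("held")
print(p2w(d,[(322.9,191.2)],75))
c=lambda L,s,o:(np.array(L,float)+.5)/s-.5+np.array(o)
print(fit(d,c([(55,205),(497,78),(615,507),(175,565)],5,(255,120))[:3],[(35,35),(35,-35),(-35,-35)],75))
E
```

```text
[[478.74702838 306.48705713  75.        ]]
(np.float64(-169.2980337739572), array([479.02878952, 306.18973803]), array([[-0.3,  0.3],
       [ 0.1, -0.6],
       [ 0.2,  0.3]]))
```

```bash
python3 - <<'E'
from h import *
t=telemetry.read_clock
O=down(84.55)
r.move_pose([631.8,36.6,205],O)
r.movel([631.8,36.6,160],v=120); r.pause(0.4)
print(t(),np.round(telemetry.read_tool_pos(),1),np.round(telemetry.read_orientation(),3).tolist())
shot("wrist","ov1")
a=cv2.imread("pics/ov1.png")[100:300,200:440];cv2.imwrite("pics/c_o.png",cv2.resize(a,None,fx=3.3,fy=3,interpolation=cv2.INTER_NEAREST)) if 0 else cv2.imwrite("pics/c_o.png",cv2.resize(a,None,fx=3,fy=3,interpolation=cv2.INTER_CUBIC))
E
```

```text
11.5583 [632.1  36.5 160.5] [[0.095, 0.995, 0.001], [0.995, -0.095, -0.0], [0.0, 0.001, -1.0]]
```

View pics/ov1.png

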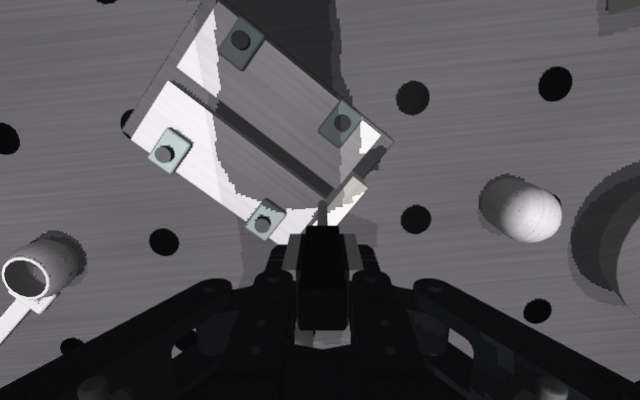

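View pics/c_o.png

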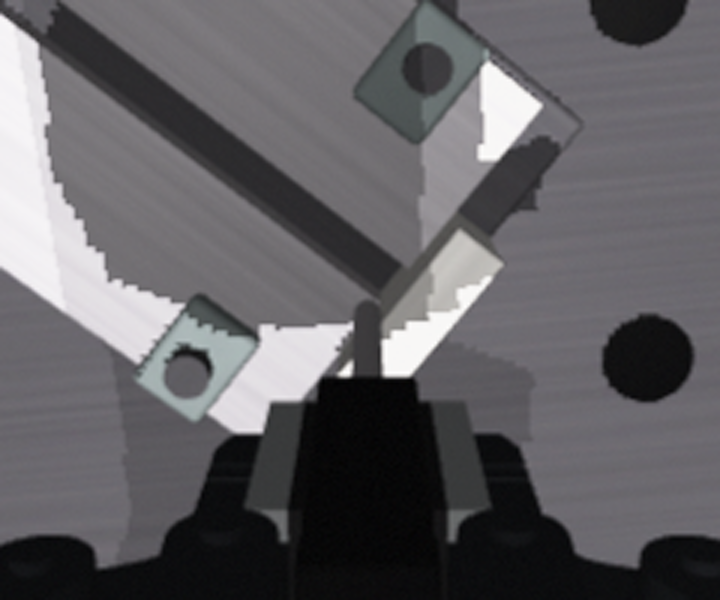

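```bash
python3 - <<'E'
from h import *
d=load("ov1")
a=d["px"][50:220,150:350,::-1];cv2.imwrite("pics/c_o2.png",cv2.resize(a,None,fx=4,fy=3.5,interpolation=cv2.INTER_CUBIC)[:600]) if 0 else cv2.imwrite("pics/c_o2.png",cv2.resize(a[:150],None,fx=4,fy=4,interpolation=cv2.INTER_CUBIC))
c=lambda L,s,o:(np.array(L,float)+.5)/s-.5+np.array(o)
W=p2w(d,c([(62,5),(403,262),(38,40),(380,298)],3,(200,100)),37)
print(W.round(1)); n=np.array([.725,-.688]);print(W[:,:2]@n, W[:,:2]@[.688,.725])
for a,b in((0,1),(2,3)):
    v=W[b]-W[a];print("yaw",-np.degrees(np.arctan2(v[0],v[1])))
o=np.array([586.4,-11.3]);R=lambda y:np.array([[np.cos(y),-np.sin(y)],[np.sin(y),np.cos(y)]])
y=np.radians(-43.5);pts=[]
im=d["px"][:,:,::-1].copy()
def P(x,yy,z): return [*(o+R(y)@[x,yy]),z]
for L in [[P(-6,75,37),P(-6,-75,37)],[P(6,75,37),P(6,-75,37)],[P(-65,-90,25),P(65,-90,25)],[P(65,-90,25),P(65,90,25)],[P(-65,-90,25),P(-65,90,25)],[P(25,75,55),P(-25,75,55)]]:
    q=w2p(d,L); q=(q*8).round().astype(int); cv2.line(im,tuple(map(int,q[0])),tuple(map(int,q[1])),(0,0,255),1,cv2.LINE_AA,3)
cv2.imwrite("pics/ovl.png",cv2.resize(im[0:250,110:410],None,fx=2.6,fy=2.4,interpolation=cv2.INTER_CUBIC))
E
```

```text
[[558.1 -33.5  37. ]
 [632.1  45.6  37. ]
 [565.9 -41.   37. ]
 [641.5  38.6  37. ]]
[427.68932175 426.87486466 438.52888801 438.49256992] [359.64482013 467.97756247 359.60145741 469.32081387]
yaw -43.069281001410445
yaw -43.481063239538365
```

View pics/ovl.png

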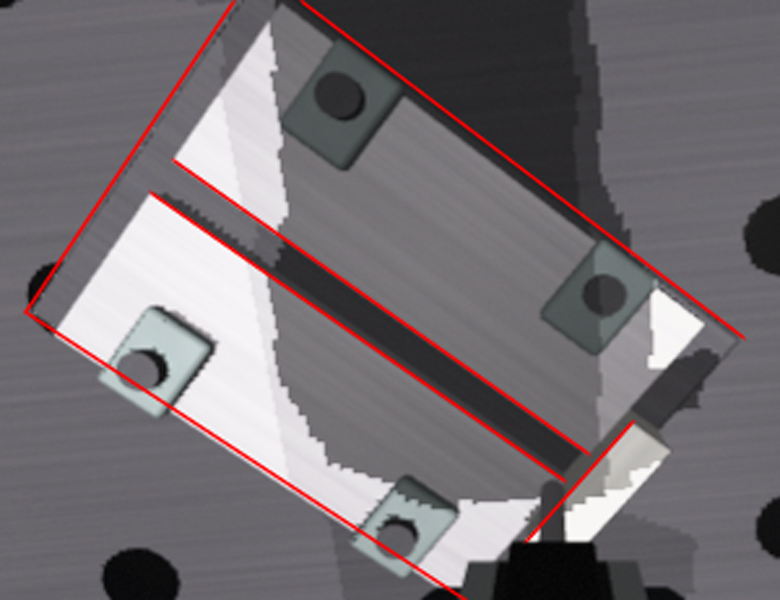

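View pics/c_o2.png

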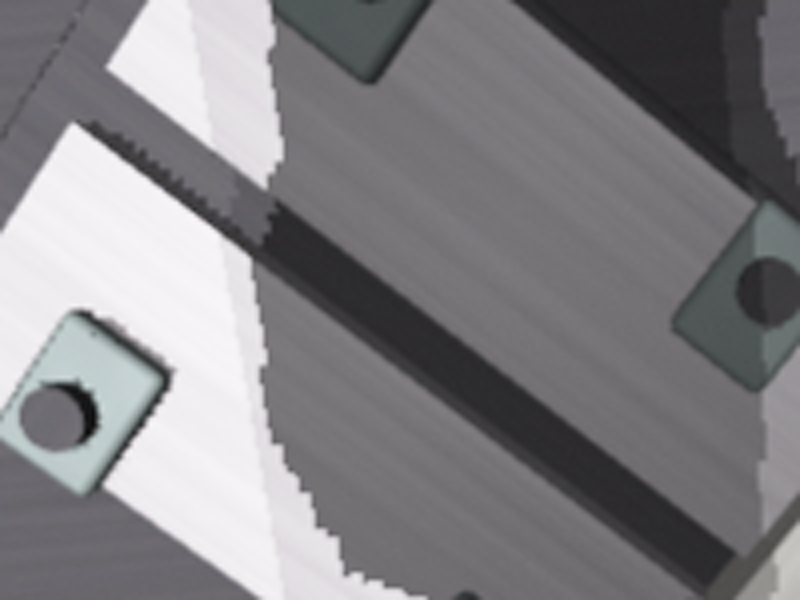

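```bash
python3 - <<'E'
from h import *
t=telemetry.read_clock
o=np.array([586.4,-11.3]);th=np.radians(-43.5);X=np.array([np.cos(th),np.sin(th)]);Y=np.array([-np.sin(th),np.cos(th)])
def st(m):
    p=np.array(telemetry.read_tool_pos());e=p[:2]-o
    print(m,round(t(),2),"x %.1f y %.1f tipz %.1f"%(e@X,e@Y,p[2]-80.9),np.round(telemetry.read_force(),1),round(telemetry.read_finger_gap(),1))
st("hover")
def go(y,z,v): r.movel([*(o+Y*y),z],v=v)
go(65,120,60);st("pre")
go(65,109.5,25);r.pause(0.3);st("in")
for y in (20,-25,-71): go(y,109.5,28);st(y)
r.pause(0.2);st("end")
shot("wrist","end")
E
```

```text
hover 11.61 x 0.2 y 66.1 tipz 79.4 [-0.6  0.2 -0.7] 14.7
pre 12.43 x 0.2 y 65.2 tipz 39.3 [-0.4 -0.9 -0.7] 15.1
in 13.29 x 0.1 y 65.1 tipz 28.7 [ 0.4 -0.1 -0.9] 15.2
20 15.05 x -0.0 y 20.1 tipz 28.6 [-0.6 -0.  -1. ] 15.1
-25 16.81 x 0.0 y -24.9 tipz 28.6 [-0.3 -0.6 -0.4] 14.8
-71 18.6 x -0.0 y -70.9 tipz 28.6 [ 0.7 -0.3 -0.4] 15.1
end 18.8 x 0.0 y -70.9 tipz 28.6 [-0.6  0.7  0.1] 14.7
```

View pics/end.png

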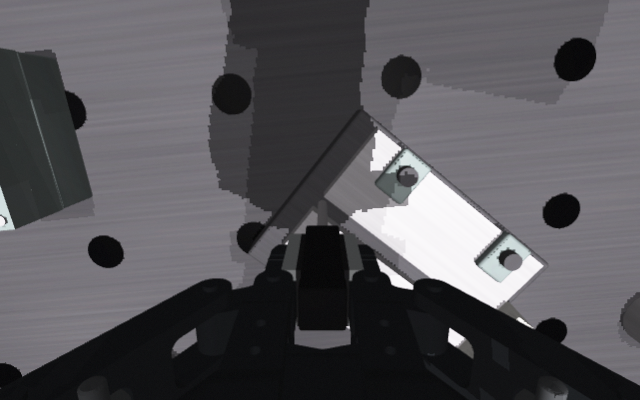

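```bash
python3 - <<'E'
from h import *
p=telemetry.read_tool_pos()
r.movel([p[0],p[1],205],v=120)
r.move_pose([462,-269.8,205],down(84.55))
r.movel([462,-269.8,163],v=100);r.pause(0.4)
print(telemetry.read_clock(),np.round(telemetry.read_tool_pos(),1))
d=shot("wrist","hole")
im=d["px"] if "px" in d else d["pixels"]; im=im[:,:,::-1].copy()
a=np.linspace(0,2*np.pi,60)
q=w2p(d,np.c_[462+10*np.cos(a),-269.8+10*np.sin(a),0*a+70]);cv2.polylines(im,[(q*8).round().astype(int).astype(np.int32)],True,(0,0,255),1,cv2.LINE_AA,3)
cv2.imwrite("pics/c_hole.png",cv2.resize(np.hstack([d["pixels"][130:240,260:390,::-1],im[130:240,260:390]]),None,fx=3,fy=3,interpolation=cv2.INTER_CUBIC))
E
```

```text
21.65 [ 462.1 -270.   163.3]
```

View pics/hole.png

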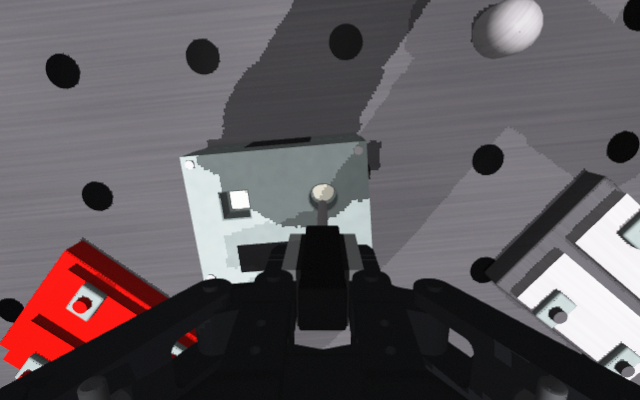

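View pics/c_hole.png

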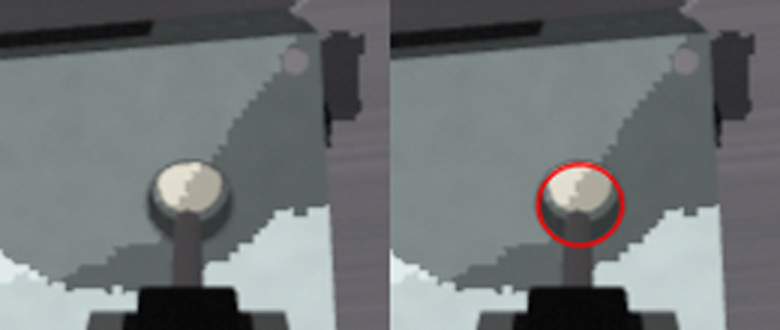

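```bash
python3 - <<'E'
from h import *
def st(m): print(m,round(telemetry.read_clock(),2),np.round(telemetry.read_tool_pos(),2),np.round(telemetry.read_force(),1),round(telemetry.read_finger_gap(),1))
r.movel([462,-269.8,134],v=60);r.pause(.2);st("above")
f0=np.array(telemetry.read_force())[2]
for z in np.arange(131,120,-1):
    r.movel([462,-269.8,z],v=20);r.pause(.15)
    fz=np.mean([telemetry.read_force()[2] for _ in range(5)]);st(z);
    if fz-f0>9: break
shot("wrist","press")
E
```

```text
above 22.53 [ 462.24 -269.97  134.37] [0.2 0.6 0.5] 15.1
131 22.98 [ 462.01 -269.81  131.03] [-0.4 -0.8 -0.7] 15.1
130 23.38 [ 462.14 -269.95  130.19] [ 0.6 -0.4  1.2] 14.9
129 23.78 [ 462.11 -269.91  129.1 ] [ 0.7 -1.3  2.1] 14.8
128 24.18 [ 462.09 -269.89  128.06] [ 1.2 -0.7  2.6] 15.0
127 24.58 [ 462.06 -269.85  127.05] [ 0.1 -0.6  2.4] 14.9
126 24.98 [ 462.04 -269.86  126.04] [-0.1 -0.6  2.3] 15.1
125 25.38 [ 462.01 -269.82  125.04] [ 0.5 -0.4  2.4] 15.1
124 25.78 [ 462.04 -269.85  124.03] [ 0.5 -1.   3.7] 14.9
123 26.18 [ 462.23 -269.93  123.7 ] [-0.1 -0.   8.9] 15.2
122 26.58 [ 462.38 -270.03  123.43] [-1.9  0.7 13.9] 14.9
```

View pics/press.png

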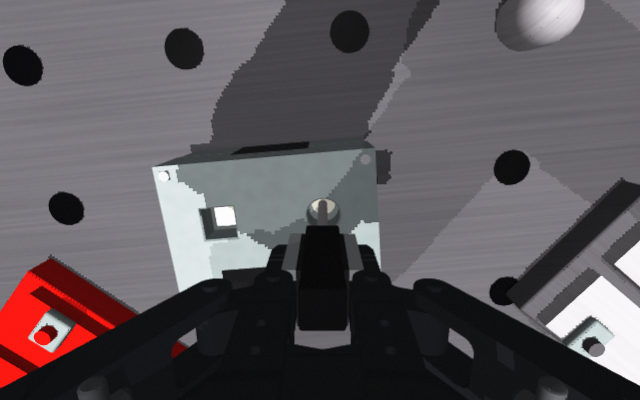

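```bash
python3 - <<'E'
from h import *
def st(m): print(m,round(telemetry.read_clock(),2),np.round(telemetry.read_tool_pos(),2),np.round(telemetry.read_force(),1),round(telemetry.read_finger_gap(),1))
st(0)
for i in range(3): r.pause(1.);st(i+1)
close_job()
E
```

```text
0 26.63 [ 462.36 -270.01  123.42] [-0.9  1.7 14. ] 14.7
1 27.63 [ 462.37 -270.03  123.43] [-1.  -0.4 13.3] 15.1
2 28.63 [ 462.4  -270.03  123.44] [-2.1  1.2 14.2] 15.1
3 29.63 [ 462.39 -270.03  123.43] [-1.4  0.2 13.7] 15.3
the job is handed in; nothing more can be done
```

The job is done and handed in at about 29.6 s of the 61 s allowed; the hand-in call gives no verdict.

- **Gap run:** I took the probe from its stand and ran the tip down the steel fixture's gap, not the red look-alike's. It went from y +65 to y −71 at a mean of 28 mm/s. At every stop it was within 0.2 mm of the gap's centre line, with the tip about 28.6 mm high. I saw no side force at the stops.
- **Button:** I pressed the round button through its opening. The force showed contact and then the hard stop about 6 mm lower, which matches full travel. I held it there for over 3 s at about 14 N, within 1 mm of the opening's centre, and handed in while still gripping the probe.
- **Square button:** the last wrist picture shows the tip in the round opening, well clear of the square one, so it was never touched.
- **Other parts:** no knocks showed in the force readings. I did not take a final picture to confirm that the other steel parts had stayed put.
- **Checks:** none failed. Fits of the stand, fixture and recorder from different camera views agreed to about 1 mm. The button travel was judged from force and tool height, not read directly.

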